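# Seat and tap home a taper arbor

## Robot

A 7-joint arm with a two-finger parallel gripper is mounted at the origin on the work surface. World frame = base frame: x ahead of the robot, y to its left, z up, the work surface at z = 0. Lengths are in m, angles in rad, forces in N, time in s.
With the tool pointing down it reaches from about 0.425 to 0.8 m from the base axis. Payload 8.3 kg.
Tool frame: the origin (TCP) lies midway between the tips of the shut fingers; the grasp point (between the pads) lies 19 mm behind it; z points along the fingers, y is the line along which they close (so a half turn about z gives the same grasp; the last joint's range is limited). The gripper opens to 85 mm and grips with 20 to 120 N. Pads are 22 mm wide; open, the fingers measure 114 mm over their backs; the gripper's body (76 mm by 85 mm) begins 54 mm behind the grasp point. The pads swing forward as they close: fully open they stand 13 mm farther back than shut.
Start: joints at [-1.19, 0.383, 0.016, 1.37, -0.006, 1.388, -0.046], TCP at [0.268, 0.564, 0.231] pointing down, gripper open.
Joint ranges: [-2.95, 2.95], [-0.25, 2.06], [-1.52, 1.56], [0.18, 2.33], [-1.44, 4.58], [0.02, 2.06], [-3.01, 3.01]. Speed limits (rad/s): [2.39, 2.39, 3.01, 3.01, 3.14, 3.14, 3.14].

## Interface

Orientations are given as a unit quaternion [x, y, z, w].
In Python, from bench import telemetry, vision, order gives the robot as it stands.
- The arm moves only by the shell command python3 -m pendant 'ROWS' [FORCE]. ROWS is a JSON object of lists of equal length, an entry for each row: "jaw": the finger opening in mm, from 0 to 85.4; "translation": the shift along the tool's x, y, z in mm, a list of three; "roll": the turn about the tool's z in rad. In form: {"jaw": [jaw, ...], "translation": [[dx, dy, dz], ...], "roll": [roll, ...]}. A call has 1 to 10 rows; each row is the pose to reach, as a shift and turn from the pose commanded when the call began, along the tool's axes at that moment; what a row does not reach only later rows make up. A row lasts 1/10 s, in which the tool goes at most 50 mm and 8.59 degrees, less where a joint would pass 70% of its speed; a pose out of reach is approached as far as the arm can. A call with a gripper value outside its range is refused whole. The fingers move at their own pace and stop on an object; FORCE is the grip in N (left out, the last holds). Time passes only in rows, so rows that repeat a pose let the fingers close. It gives the time, the measured TCP pose, the force, the opening and the grip force at its end, in the units of the state.
- telemetry.observe(): the state, without advancing time (a new reading comes with each control period).
- vision.camera(name): name is "scene" or "top"; returns the picture (384x512x3 uint8, red, green, blue); there is no depth.
- vision.camera_info(name): a dict with "camera_matrix" (3x3 intrinsics, pixels), "D" ([k1, k2, p1, p2, k3] as OpenCV has them; the pictures are not rectified), "R" (3x3) and "t" (3): a world point X has camera coordinates R X + t. Camera axes: x right, y down, z forward; pixel columns grow to the right and rows downward; lengths in m; the calibration is good to about 2 mm. A picture is of the moment at which its call begins. camera_info takes no time and is no camera call.
- order.finish_job(): hands the job in; it is judged then, once.
The state is a dict: "time_s": time; "q": joint angles; "joint_vel": joint speeds; "joint_torque": joint torques, N m; "ee_pos": TCP position; "orientation": TCP orientation; "ft_force": force on the tool from outside, world axes, zero at the start; "moment": the same for the moment, N m; "gripper_width": opening from 0.0 (shut) to 1.0 (fully open); "finger_force": force on a finger pad.
Only numpy, scipy, OpenCV 4.12 (cv2) and the standard library are available. Lean on these libraries where they do the work, as an engineer would, in place of code of your own. Each camera call takes 0.05 s, during which the arm holds its last target. There are 200 camera calls.

## Task

Take the arbor with the orange collar from the grey stand and rest its tapered shank lightly in the empty blue socket, letting go while its collar still stands proud. Then pick up the brass knocker and tap the arbor's head gently, in two or more light taps with the knocker lifted clear in between (never one long push and never a hard blow), until the collar sits down on the socket face and the taper is locked. Stand the knocker back upright on the table, and leave everything else where it is.

Things in the scene. Friction and masses are not known exactly. Their poses are not given: they have to be found in the camera images.
- arbor: Steel taper arbor with ORANGE collar, 106 mm tall, 0.24-0.39 kg, shank down in a hole of the grey stand. Origin: centre of the small lower end; z up its axis. Heights from the origin: conical shank, diameter 16 mm at 0 to 32 mm at 48; collar, diameter 50 mm, 50 to 58; round steel grip, diameter 28 mm, 58 to 98 (hold at about 82); slightly domed hard head, diameter 22 mm, top at 106.
- arbor_head (a point): Top centre of the arbor's head, 106 mm above the arbor's origin: the place to tap.
- socket_mouth (a point): Centre of the mouth of the EMPTY socket, on its top face, 70 mm above the table. Untouched segments are first met with the arbor's origin 38 mm below this point (collar 12 mm proud). Left to its own weight the arbor rests 7 to 12 mm proud. Home: collar on the face, arbor origin 50 mm below this point.
- socket: The EMPTY socket: blue block 84 x 84 x 70 mm fixed to the table, origin under its middle. Vertical 38 mm bore lined by six brass sprung segments that form a taper, 26 mm wide near the top, 16 mm at the bottom. Resistance rises steadily from nothing to about 12-22 N at home, where it turns rigid; between taps the taper keeps its depth by friction.
- full_socket: A second, identical blue socket block that already holds a black-collared arbor, fixed (top of its head 126 mm above the table). Origin: centre of its underside. Not to be used.
- stand: Grey plastic stand fixed to the table, 80 mm (x) x 170 mm (y) x 56 mm high, two 36 mm holes 84 mm apart along its y, each with an arbor hanging by its collar. Origin: centre of its underside; yaw varies.
- knocker: Brass knocker standing upright on the table, 115 mm tall, about 0.45 kg (varies): brass foot 40 mm diameter, 45 mm high, whose flat underside is the striking face, then a black rubber stem 24 mm diameter from 45 to 115 mm (hold at about 85 mm). Origin: centre of the underside; z up.
- spare_arbor: Arbor of the same size with a BLACK collar and black grip, in the other hole of the stand. Origin: centre of the lower end. Leave alone.
- marker: Green and yellow marker pen, 120 mm, lying on the table. Leave alone. Origin under its middle.
- wrench: Steel wrench lying flat. Leave alone. Origin under its middle.
- bolt_jar: Glass jar with red lid, 64 mm diameter, 85 mm tall. Leave alone. Origin under its middle.
- tape: Yellow tape measure, 65 x 35 x 60 mm. Leave alone. Origin under its middle.
- cover: White plastic machine cover, 180 x 120 x 85 mm. Leave alone. Origin under its middle.
Things that resemble listed ones, but are neither listed nor needed, are in the scene too. What is shaped like the knocker but pink, purple or turquoise is not meant.

How it is judged:
On the way, in this order (a step that is already met when the one before it is completed fails the run):
1. the arbor rests upright in the empty socket, collar still proud by more than 4 mm, let go and not pressed (horizontal distance between arbor and socket_mouth below 0.005 m and angle between arbor's own z axis and vertical below 0.12 rad and z of arbor in the frame of socket_mouth between -0.046 and -0.036 m and contact force between the fingers and arbor below 0.1 N and linear speed of arbor below 0.02 m/s), for 0.2 s.
2. a first tap on the arbor with the knocker in the hand (contact force between knocker and arbor above 3 N and contact force between the fingers and knocker above 1 N).
3. the knocker lifted clear of the arbor, which is not yet home (contact force between knocker and arbor below 0.1 N and distance between knocker and arbor_head above 0.003 m and z of arbor in the frame of socket_mouth above -0.0485 m), for 0.05 s.
4. the arbor driven home by further taps of the knocker in the hand (z of arbor in the frame of socket_mouth below -0.0485 m and horizontal distance between arbor and socket_mouth below 0.005 m and contact force between the fingers and knocker above 1 N), for 0.1 s.
At the end, for the whole second after the job is handed in: The arbor is locked in the empty socket: collar within 1.5 mm of the face, within 5 mm of the bore's axis, upright within 0.06 rad and at rest; the knocker stands upright on the table (underside within 6 mm, tilt below 0.1 rad), at rest and off the arbor (z of arbor in the frame of socket_mouth below -0.0485 m and horizontal distance between arbor and socket_mouth below 0.005 m and angle between arbor's own z axis and vertical below 0.06 rad and linear speed of arbor below 0.01 m/s and height (world z) of knocker below 0.006 m and angle between knocker's own z axis and vertical below 0.1 rad and linear speed of knocker below 0.02 m/s and contact force between knocker and arbor below 0.1 N); the robot touches nothing.
It fails at once if a hard blow: knocker pressed or struck on the arbor with more than 60 N (contact force between knocker and arbor above 60 N).
It fails at once if the arbor driven or pushed by the bare hand: fingers or gripper pressing on it while the collar is less than 3 mm proud (z of arbor in the frame of socket_mouth below -0.047 m and horizontal distance between arbor and socket_mouth below 0.02 m and contact force between the arm and arbor above 0.5 N).
It fails at once if a bystander moved by more than 25 mm (distance of any of marker, wrench, bolt_jar, tape, cover, spare_arbor from where it was at the start of the episode above 0.025 m).
It also fails if it takes over 67 s, if anything falls off the work surface, if the arm or the gripper's body presses on something with over 40 N, if the wrist force passes 120 N, or if a joint passes its speed limit or range.

## Working session

There is one attempt and no reset: what is moved stays moved. The work goes in short steps, Python scripts to look and compute and a shell command to move; the robot and the scene stay as the last step left them, time stands still between calls to the robot, and variables do not carry over. Pictures are saved under pics/ and viewed, at most 12 in all, crops included, and the job is handed in when it is done.

```bash
ls; mkdir -p pics
python3 - <<'E'
from bench import telemetry, vision
import cv2,numpy as np
for n in("scene","top"):
    im=vision.camera(n); cv2.imwrite(f"pics/{n}0.png",im[:,:,::-1])
    i=vision.camera_info(n); print(n,{k:np.round(v,4).tolist() for k,v in i.items()})
print(telemetry.observe())
E
```

```text
pics
scene {'camera_matrix': [[406.2982, 0.0, 262.0727], [0.0, 406.2982, 184.2912], [0.0, 0.0, 1.0]], 'D': [-0.14, 0.0, 0.0, 0.0, 0.0], 'R': [[0.0138, 0.9999, 0.0091], [0.6431, -0.0019, -0.7658], [-0.7656, 0.0164, -0.6431]], 't': [-0.0124, -0.288, 1.5743]}
top {'camera_matrix': [[485.7465, 0.0, 262.7409], [0.0, 485.7465, 188.0225], [0.0, 0.0, 1.0]], 'D': [-0.1744, 0.0, 0.0, 0.0, 0.0], 'R': [[0.0028, -0.9999, 0.0153], [-0.9948, -0.0043, -0.1016], [0.1016, -0.015, -0.9947]], 't': [-0.0179, 0.5549, 1.1459]}
{'time_s': 0.1, 'q': array([-1.18991078,  0.38415835,  0.01637231,  1.37104876, -0.00629823,
        1.38822843, -0.04646099]), 'joint_vel': array([-0.00028482, -0.00117091, -0.00030392, -0.00010958,  0.00052613,
       -0.00044694,  0.000986  ]), 'joint_torque': array([ 3.11220021e-03, -6.29129076e+01,  8.47244002e-01, -3.72751951e+01,
        1.67247921e-02,  1.05183228e-02, -4.04663763e-05]), 'ee_pos': array([0.26811691, 0.56405502, 0.23037634]), 'orientation': array([ 2.20024948e-01,  9.75493833e-01, -8.77788467e-04, -1.83845214e-04]), 'ft_force': array([-0.47542226, -0.07947596,  0.35346273]), 'moment': array([-0.03977001,  0.01531192, -0.00724924]), 'finger_force': 0.0, 'gripper_width': 1.0016974605047675}
```

View pics/scene0.png

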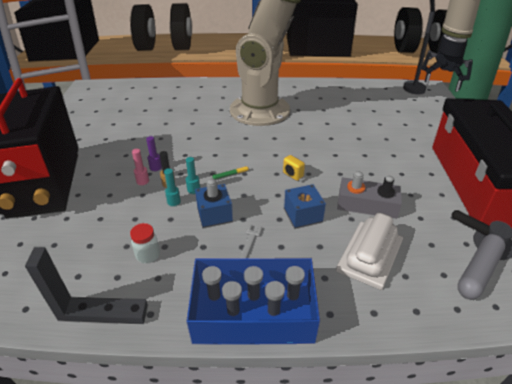

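View pics/top0.png

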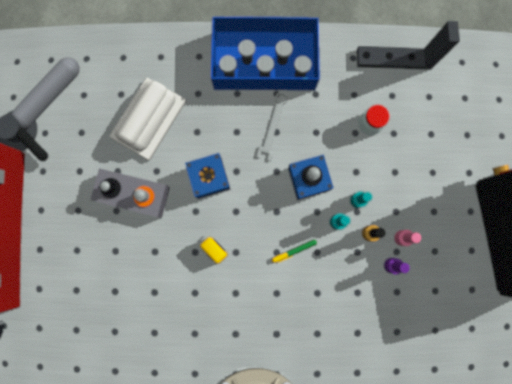

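Candidates:
- **Knocker shapes (top view):** turquoise at (362,200) and (341,221), pink at (408,238), purple at (397,267), and a black stem with brass foot at (374,233). The last one fits.
- **Arbors:** the orange collar is at top (144,196) and the black one at (109,187).
- **Sockets:** the empty one is at top (207,175) and the full one at (311,176).

I'll check these in one enlarged mosaic.

Run:
```python
import cv2,numpy as np
t=cv2.imread("pics/top0.png");s=cv2.imread("pics/scene0.png")
def c(im,x,y,w=66,h=50):
    return cv2.resize(im[y:y+h,x:x+w],(396,300),interpolation=cv2.INTER_CUBIC)
cv2.imwrite("pics/m0.png",np.vstack([np.hstack([c(t,340,195),c(t,90,165)]),np.hstack([c(t,180,150),c(s,135,135,)])]))
```

```text
(no output)
```

View pics/m0.png

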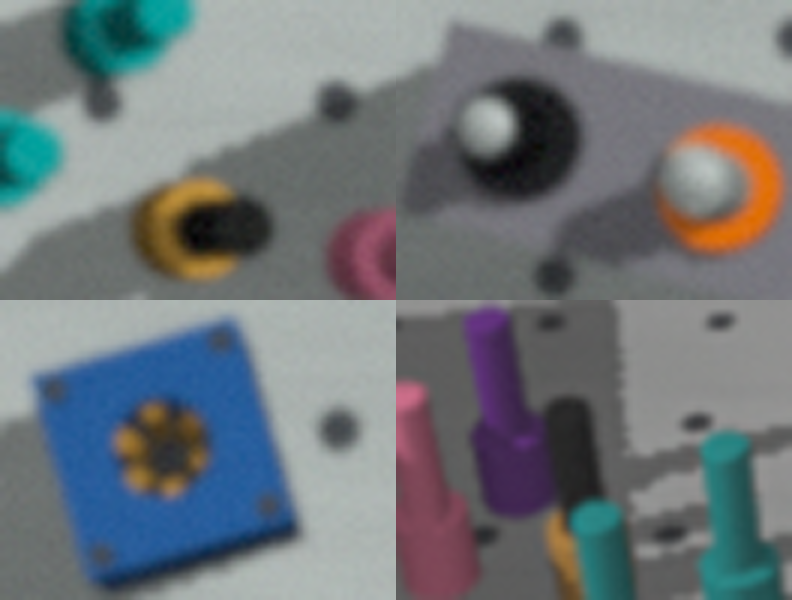

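```bash
cat > h.py <<'E'
import numpy as np,cv2
from bench import vision,telemetry
def ray(name,uv,z):
    i=vision.camera_info(name);K,D,R,t=[np.array(i[k],float) for k in("camera_matrix","D","R","t")]
    p=cv2.undistortPoints(np.array(uv,float).reshape(-1,1,2),K,D).reshape(-1,2)
    d=np.c_[p,np.ones(len(p))]@R; c=-R.T@t
    return c+d*((z-c[2])/d[:,2])[:,None]
def proj(name,X):
    i=vision.camera_info(name);K,D,R,t=[np.array(i[k],float) for k in("camera_matrix","D","R","t")]
    return cv2.projectPoints(np.array(X,float).reshape(-1,3),cv2.Rodrigues(R)[0],t,K,D)[0].reshape(-1,2)
E
python3 - <<'E'
from h import *
np.set_printoptions(precision=4,suppress=True)
def m(x0,y0,l): return [(x0+a/6-.4,y0+b/6-.4) for a,b in l]
kf=ray("top",m(340,195,[(190,229)]),.045);ks=ray("top",m(340,195,[(240,228)]),.115)
print("knock",kf,ks)
oc=ray("top",m(90,165,[(324,189)]),.064);oh=ray("top",m(90,165,[(309,181)]),.106)
bc=ray("top",m(90,165,[(123,139)]),.064);bh=ray("top",m(90,165,[(93,127)]),.112)
print("arb",oc,oh,bc,bh,np.linalg.norm(oc-bc))
c=ray("top",m(180,150,[(35,78),(233,18),(297,225),(95,275)]),.07)
print("sock",c,c.mean(0),np.linalg.norm(c-np.roll(c,1,0),axis=1),ray("top",m(180,150,[(162,148)]),.068))
print(proj("scene",[kf[0],ks[0],oc[0],oh[0],c.mean(0)]))
print("yaw tool", telemetry.observe()["orientation"])
E
```

```text
knock [[ 0.4467 -0.2758  0.045 ]] [[ 0.4463 -0.2782  0.115 ]]
arb [[0.531  0.2653 0.064 ]] [[0.5304 0.2614 0.106 ]] [[0.5503 0.3471 0.064 ]] [[0.55   0.3444 0.112 ]] 0.08409733626668997
sock [[0.61   0.1665 0.07  ]
 [0.634  0.0891 0.07  ]
 [0.5525 0.0631 0.07  ]
 [0.5326 0.1415 0.07  ]] [0.5823 0.1151 0.07  ] [0.0812 0.0811 0.0855 0.0809] [[0.5827 0.1163 0.068 ]]
[[167.3841 172.6288]
 [163.2605 153.4105]
 [355.0648 185.6934]
 [355.9945 173.8628]
 [303.6865 196.4839]]
yaw tool [ 0.22    0.9755 -0.0009 -0.0002]
```

```bash
python3 -m pendant '{"jaw":[60,60,60,60,60,60,60,60,60,60],"translation":[[-40,-17,0],[-85,-37,0],[-130,-56,0],[-175,-76,0],[-220,-95,0],[-265,-115,0],[-305,-132,0],[-340,-148,0],[-366,-159,0],[-366,-159,0]],"roll":[0,0,0,0,0,0,0,0,0,0]}' 40
python3 - <<'E'
from h import *
np.set_printoptions(precision=4,suppress=True)
k=np.array([.4465,-.277]);d=ray("top",[(366,197),(344.6,221),(410,238),(401,267)],.115)[:,:2]-k
print(d,np.linalg.norm(d,axis=1),np.degrees(np.arctan2(d[:,1],d[:,0])))
o=telemetry.observe();print(o["ee_pos"],o["orientation"],o["q"],o["ft_force"])
cv2.imwrite("pics/t1.png",cv2.resize(vision.camera("top")[130:250,80:240,::-1],(800,600),interpolation=cv2.INTER_CUBIC))
E
```

```text
time_s: 1.1
ee_pos: [0.5336, 0.2582, 0.2308]
orientation: [0.224, 0.975, -0.001, 0.001]
ft_force: [1.1, -0.4, 0.5]
gripper_width: 0.704
finger_force: 0.0
[[ 0.0802  0.0289]
 [ 0.0261  0.0786]
 [-0.0128 -0.0719]
 [-0.078  -0.0499]] [0.0853 0.0828 0.073  0.0926] [  19.8285   71.6405 -100.1298 -147.3904]
[0.5336 0.2582 0.2308] [ 0.224   0.9746 -0.0013  0.0006] [-0.6786  0.3149  0.2229  1.4729 -0.0671  1.3623  0.6666] [ 1.0594 -0.4369  0.5159]
```

```bash
python3 -m pendant '{"jaw":[60,60,60,60],"translation":[[0,0,30],[0,0,60],[0,0,80],[0,0,80]],"roll":[0,0,0,0]}'
python3 - <<'E'
from h import *
o=telemetry.observe();e=np.array(o["ee_pos"]);n=o["orientation"]
from scipy.spatial.transform import Rotation as R
M=R.from_quat(n)
print(e,M.as_matrix().round(3).tolist(),M.inv().apply(np.array([.5305,.2635,.070])-e)*1000)
cv2.imwrite("pics/s1.png",cv2.resize(vision.camera("scene")[120:240,290:450,::-1],(800,600),interpolation=cv2.INTER_CUBIC))
E
```

```text
time_s: 1.55
ee_pos: [0.5276, 0.2643, 0.1477]
orientation: [0.219, 0.976, -0.002, -0.003]
ft_force: [-0.3, 0.1, -0.9]
gripper_width: 0.701
finger_force: 0.0
[0.52758868 0.26429246 0.14769707] [[-0.904, 0.427, -0.006], [0.427, 0.904, -0.003], [0.004, -0.005, -1.0]] [-3.31157391  0.92453081 77.67958274]
```

View pics/s1.png

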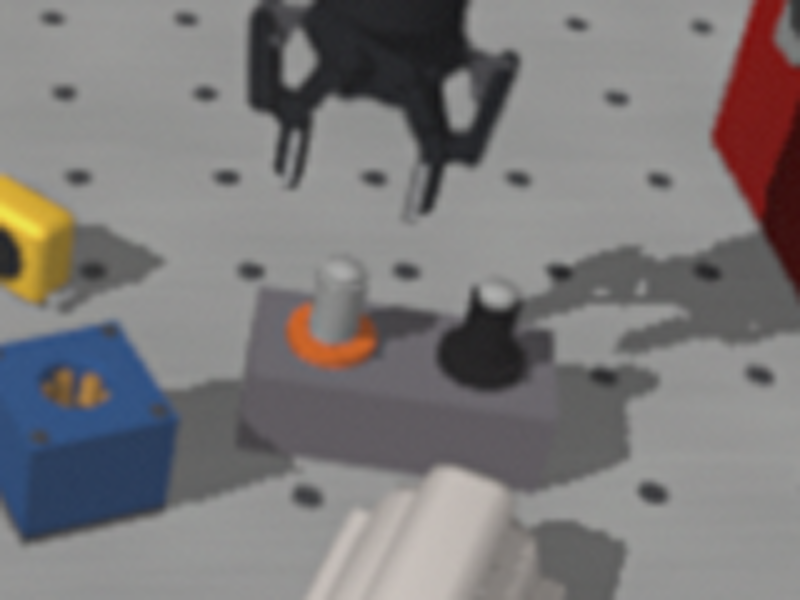

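The scene crop shows the orange arbor's head at about (343,265) and its collar at (332,330). The open fingers are straight above and the spare arbor is clear. I'll descend and grip.

```bash
python3 -m pendant '{"jaw":[60,60,60,60,60,28,20,15,10,10],"translation":[[-2,3,25],[-2,3,45],[-2,3,62],[-2,3,75],[-2,3,77],[-2,3,77],[-2,3,77],[-2,3,77],[-2,3,77],[-2,3,77]],"roll":[0,0,0,0,0,0,0,0,0,0]}' 40
python3 -m pendant '{"jaw":[10,10,10,10],"translation":[[0,0,0],[0,0,0],[0,0,-10],[0,0,-20]],"roll":[0,0,0,0]}'
```

```text
time_s: 2.6
ee_pos: [0.5345, 0.2659, 0.0757]
orientation: [0.22, 0.975, 0.001, 0.001]
ft_force: [-1.2, 0.2, 5.7]
gripper_width: 0.317
finger_force: 39.8
time_s: 3.0
ee_pos: [0.5334, 0.2654, 0.0947]
orientation: [0.22, 0.975, -0.0, -0.0]
ft_force: [0.8, -0.1, -2.4]
gripper_width: 0.311
finger_force: 39.6
```

```bash
python3 -m pendant '{"jaw":[10,10,10,10,10,10,10],"translation":[[0,0,-30],[0,0,-60],[0,0,-90],[0,0,-115],[0,0,-125],[0,0,-125],[0,0,-125]],"roll":[0,0,0,0,0,0,0]}'
python3 - <<'E'
from h import *
from scipy.spatial.transform import Rotation as R
P=[]
for k in range(3):
    o=telemetry.observe();P.append(o["ee_pos"]);im=vision.camera("scene")
e=np.mean(P,0);M=R.from_quat(o["orientation"])
print(np.round(P,4),o["orientation"].round(4),o["ft_force"])
print(M.inv().apply(np.array([.5825,.1165,e[2]])-e)*1000)
# expected pixels if arbor is hanging on the TCP axis, origin TCP-0.0695
b=e-[0,0,.0695];print(proj("scene",[b,b+[0,0,.054]]), proj("top",[b,b+[0,0,.054]]))
t=vision.camera("top")
f=lambda i,x,y:cv2.resize(i[y:y+100,x:x+66,::-1],(396,600),interpolation=cv2.INTER_CUBIC)
cv2.imwrite("pics/g.png",np.hstack([f(im,325,80),f(t,110,140)]))
E
```

```text
time_s: 3.7
ee_pos: [0.5332, 0.2653, 0.2181]
orientation: [0.22, 0.975, -0.001, -0.001]
ft_force: [0.4, 0.5, -3.1]
gripper_width: 0.314
finger_force: 39.7
[[0.5332 0.2653 0.2181]
 [0.5329 0.2653 0.2175]
 [0.5329 0.2652 0.2174]] [ 0.22    0.9755 -0.0011 -0.0012] [-0.09710449 -0.21147153 -2.45331306]
[-1.08581816e+02 -1.13107367e+02  1.07409145e-01]
[[360.04473189 162.11339517]
 [363.35359819 145.42586633]] [[134.92700619 191.89562303]
 [128.600732   189.45857113]]
```

View pics/g.png

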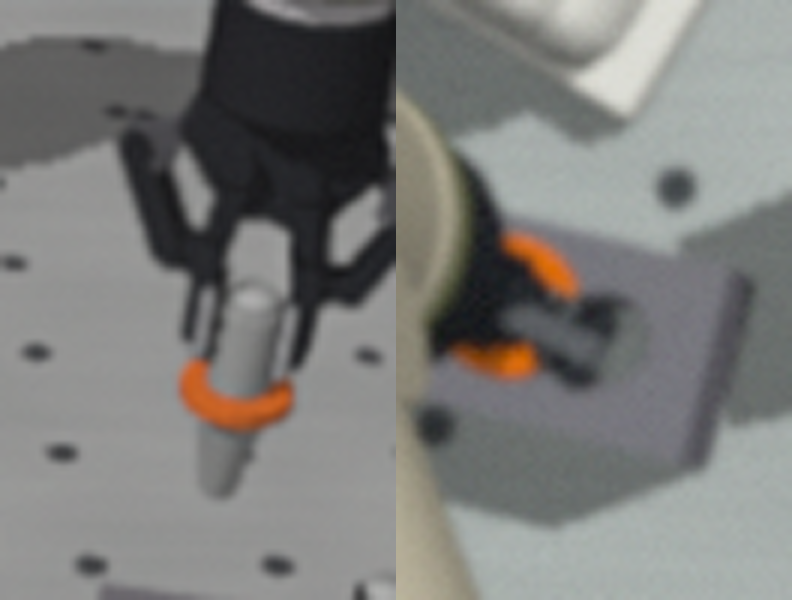

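The arbor hangs upright in the fingers. Its collar is at scene (364,145) and its tip at (361,161), both within 1 px of the prediction. Next I'll carry it over the socket.

```bash
python3 -m pendant '{"jaw":[10,10,10,10,10,10,10,10,10],"translation":[[-15,-16,0],[-35,-37,0],[-55,-57,0],[-75,-78,0],[-95,-99,0],[-105,-110,0],[-109,-114,0],[-109,-114,0],[-109,-114,0]],"roll":[0,0,0,0,0,0,0,0,0]}'
python3 -m pendant '{"jaw":[10,10,10,10,10,10],"translation":[[0,0,25],[0,0,50],[0,0,75],[0,0,85],[0,0,85],[0,0,85]],"roll":[0,0,0,0,0,0]}'
python3 - <<'E'
from h import *
P=[]
for k in range(3):
    im=vision.camera("scene");o=telemetry.observe();P.append(o["ee_pos"])
e=np.mean(P,0);print(np.round(P,4),o["orientation"].round(4),o["ft_force"])
t=vision.camera("top")
f=lambda i,x,y:cv2.resize(i[y:y+100,x:x+66,::-1],(396,600),interpolation=cv2.INTER_CUBIC)
cv2.imwrite("pics/g2.png",np.hstack([f(im,272,130),f(t,175,130)]))
b=e-[0,0,.0695];print(proj("scene",[b,b+[0,0,.054],[.5825,.1157,.07]]), proj("top",[b,b+[0,0,.054]]))
E
```

```text
time_s: 4.8
ee_pos: [0.5827, 0.1178, 0.219]
orientation: [0.219, 0.976, 0.0, -0.0]
ft_force: [-0.3, -0.5, -1.8]
gripper_width: 0.311
finger_force: 39.8
time_s: 5.4
ee_pos: [0.5836, 0.1167, 0.1353]
orientation: [0.22, 0.976, 0.0, 0.0]
ft_force: [-0.4, -0.7, -1.7]
gripper_width: 0.316
finger_force: 39.8
[[0.584  0.1165 0.1358]
 [0.5841 0.1163 0.1359]
 [0.5841 0.1162 0.1358]] [2.200e-01 9.755e-01 6.000e-04 1.100e-03] [ 0.97312197 -1.04049084 -2.58706383]
[[304.11059632 197.94804648]
 [305.6904612  182.44922658]
 [303.933515   196.540848  ]] [[206.68914335 173.79700532]
 [204.29778398 170.64490547]]
```

View pics/g2.png

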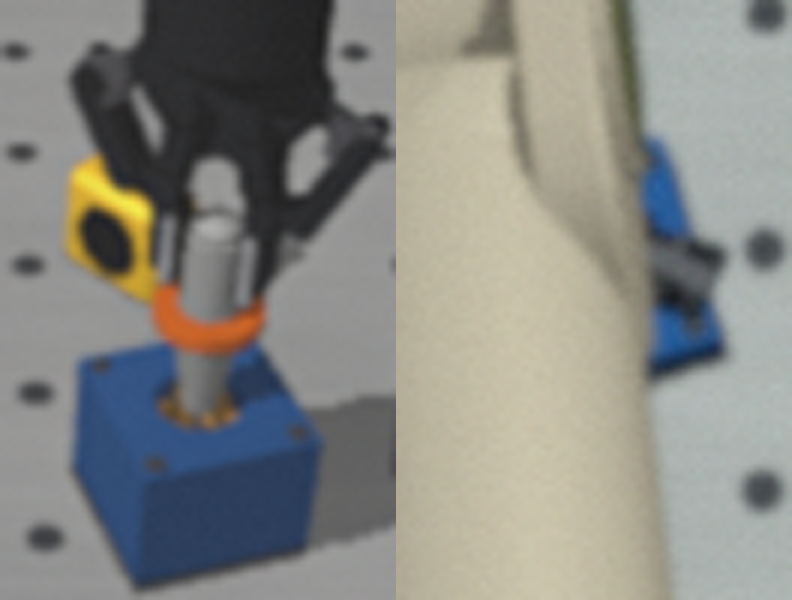

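The shank tip, at crop (203,411), is centred on the brass ring at (202,405). I'll lower it to the resting height.

```bash
python3 -m pendant '{"jaw":[10,10,10,10,10],"translation":[[1,0,12],[1,0,22],[1,0,29],[1,0,31],[1,0,31]],"roll":[0,0,0,0,0]}'
python3 -m pendant '{"jaw":[10,10,10],"translation":[[0,0,2],[0,0,2],[0,0,2]],"roll":[0,0,0]}'
```

```text
time_s: 6.1
ee_pos: [0.583, 0.1161, 0.1032]
orientation: [0.22, 0.975, 0.0, 0.001]
ft_force: [5.6, 0.4, -3.4]
gripper_width: 0.312
finger_force: 39.6
time_s: 6.4
ee_pos: [0.5832, 0.1161, 0.1019]
orientation: [0.22, 0.975, 0.0, 0.001]
ft_force: [5.4, -0.5, -0.3]
gripper_width: 0.313
finger_force: 40.2
```

```bash
python3 -m pendant '{"jaw":[10,10,10],"translation":[[-1.5,0.7,0],[-1.5,0.7,0],[-1.5,0.7,0]],"roll":[0,0,0]}'
```

```text
time_s: 6.7
ee_pos: [0.5841, 0.1161, 0.1015]
orientation: [0.22, 0.975, -0.0, 0.0]
ft_force: [3.1, -0.9, 1.3]
gripper_width: 0.313
finger_force: 40.1
```

```bash
python3 -m pendant '{"jaw":[10,10,10],"translation":[[-1.7,0.3,0],[-1.7,0.3,0],[-1.7,0.3,0]],"roll":[0,0,0]}'
```

```text
time_s: 7.0
ee_pos: [0.5851, 0.1158, 0.1008]
orientation: [0.22, 0.976, -0.0, -0.001]
ft_force: [1.6, -1.3, -0.5]
gripper_width: 0.314
finger_force: 40.1
```

```bash
python3 -m pendant '{"jaw":[34,40,60,60,60,60],"translation":[[-1,-0.5,0],[-1,-0.5,0],[-1,-0.5,0],[-1,-0.5,0],[-1,-0.5,0],[-1,-0.5,0]],"roll":[0,0,0,0,0,0]}'
python3 -m pendant '{"jaw":[60,60,60,60,60,60,60],"translation":[[0,0,-20],[0,0,-45],[0,0,-75],[0,0,-105],[0,0,-130],[0,0,-140],[0,0,-140]],"roll":[0,0,0,0,0,0,0]}'
python3 - <<'E'
from h import *
im=vision.camera("scene");o=telemetry.observe();print(o["ee_pos"],o["orientation"],o["q"],o["ft_force"])
f=lambda i,x,y:cv2.resize(i[y:y+60,x:x+80,::-1],(800,600),interpolation=cv2.INTER_CUBIC)
cv2.imwrite("pics/r.png",f(im,265,160))
for p in(.008,.012): 
  b=np.array([.585,.116,.02+p]); print(proj("scene",[b+[0,0,.106],b+[0,0,.054]]))
k=np.array([.4465,-.277]);
from scipy.spatial.transform import Rotation as R
print(R.from_quat(o["orientation"]).inv().apply(np.r_[k,o["ee_pos"][2]]-o["ee_pos"])*1000)
E
```

```text
time_s: 7.6
ee_pos: [0.5862, 0.1149, 0.1013]
orientation: [0.22, 0.975, -0.0, -0.0]
ft_force: [0.4, 0.4, -0.5]
gripper_width: 0.704
finger_force: 0.0
time_s: 8.3
ee_pos: [0.587, 0.115, 0.2425]
orientation: [0.22, 0.975, 0.001, 0.001]
ft_force: [0.5, 0.1, -0.2]
gripper_width: 0.701
finger_force: 0.0
[0.58629123 0.11489334 0.24085509] [ 2.20064360e-01  9.75485355e-01  2.12846787e-05 -5.49396110e-07] [-0.47437883  0.3235243   0.29797862  1.44638922 -0.09513788  1.38582562
  0.95355818] [ 0.6638978   0.13621777 -0.38116432]
[[306.01844242 178.59640643]
 [304.4760443  193.79112351]]
[[306.14043721 177.38729311]
 [304.59186834 192.65597133]]
[-4.20036220e+01 -4.13953707e+02 -1.75281682e-02]
```

View pics/r.png

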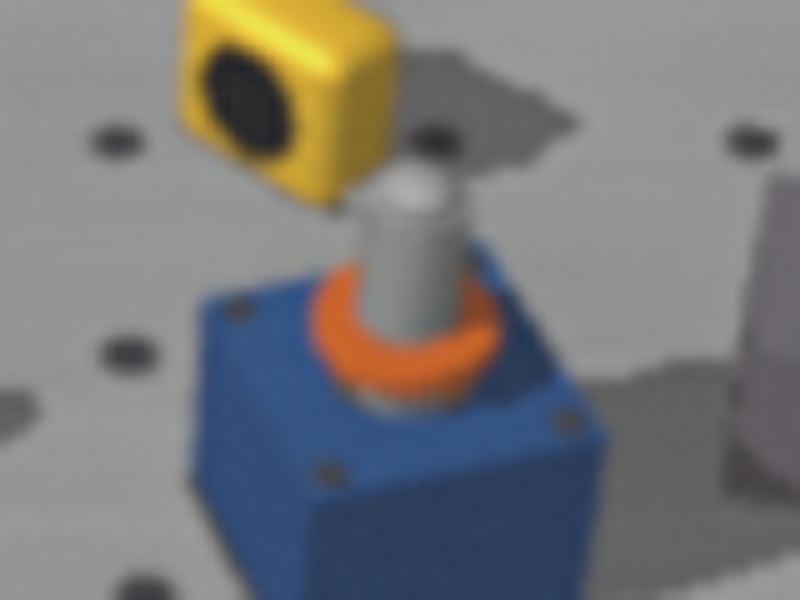

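The arbor rests upright and clearly proud, with its head at scene (306,178), about 9 mm up, and shank visible below the collar. I'll go to the brass and black knocker with the closing line at -40°, which clears the decoys.

```bash
python3 -m pendant '{"jaw":[60,60,60,60,60,60,60,60,60,60],"translation":[[-2,-20,0],[-7,-65,0],[-12,-110,0],[-17,-155,0],[-22,-200,0],[-27,-250,0],[-32,-300,0],[-37,-350,0],[-41,-390,0],[-44,-413,0]],"roll":[0.14,0.28,0.42,0.56,0.7,0.84,0.98,1.12,1.26,1.40]}'
python3 -m pendant '{"jaw":[60,60,60,60,60],"translation":[[0,0,0],[0,0,0],[0,0,20],[0,0,40],[0,0,40]],"roll":[0.14,0.28,0.42,0.42,0.42]}'
python3 - <<'E'
from h import *
from scipy.spatial.transform import Rotation as R
im=vision.camera("scene");t=vision.camera("top");o=telemetry.observe();M=R.from_quat(o["orientation"]);e=o["ee_pos"];print(e,M.as_matrix().round(3),o["q"])
print(M.inv().apply(np.r_[.449,-.277,.066]-e)*1000, proj("scene",[[*e[:2],.115],[.449,-.277,.115]]))
f=lambda i,x,y:cv2.resize(i[y:y+100,x:x+66,::-1],(396,600),interpolation=cv2.INTER_CUBIC)
cv2.imwrite("pics/k.png",np.hstack([f(im,130,110),f(t,340,180)]))
E
```

```text
time_s: 9.35
ee_pos: [0.4456, -0.2804, 0.2397]
orientation: [0.8, 0.6, -0.001, -0.001]
ft_force: [-0.1, -0.1, -0.2]
gripper_width: 0.701
finger_force: 0.0
time_s: 9.85
ee_pos: [0.4466, -0.2755, 0.1972]
orientation: [0.905, 0.425, -0.003, -0.003]
ft_force: [0.2, 0.3, -0.5]
gripper_width: 0.703
finger_force: 0.0
[ 0.44806384 -0.27664392  0.20041822] [[ 0.638  0.77  -0.002]
 [ 0.77  -0.638  0.001]
 [-0.001 -0.002 -1.   ]] [-0.15460945  0.22697454  0.76016722  1.71274594 -0.16209274  1.26915692
 -0.05093058]
[  0.48484361   1.25031582 134.41526598] [[163.67750429 153.76201585]
 [163.49794264 153.95413362]]
```

View pics/k.png

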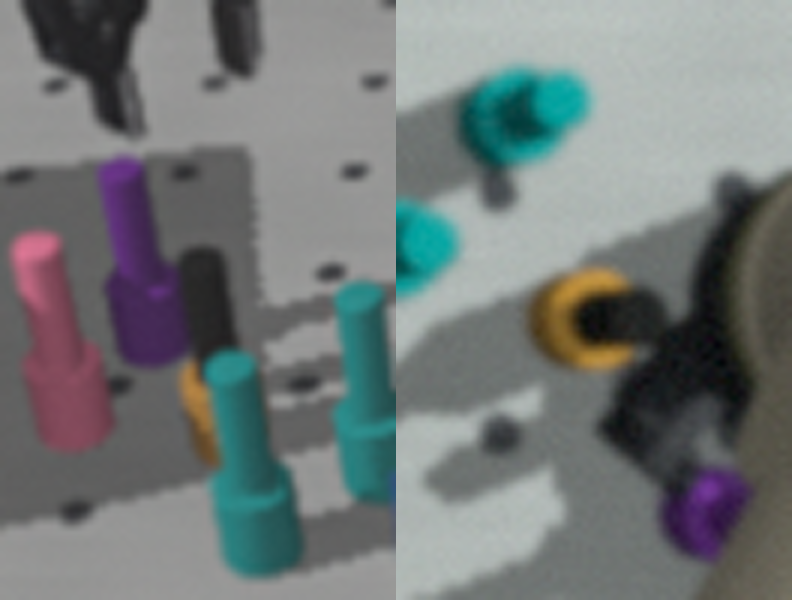

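The black stem top is at scene crop (202,262), or (163,153), which matches the target. The fingers straddle it clear of the decoys, so I'll descend and grip.

```bash
python3 -m pendant '{"jaw":[60,60,60,60,60,60,60,40,15,10],"translation":[[0,1,25],[0,1,55],[0,1,85],[0,1,110],[0,1,125],[0,1,132],[0,1,132],[0,1,132],[0,1,132],[0,1,132]],"roll":[0,0,0,0,0,0,0,0,0,0]}' 70
python3 -m pendant '{"jaw":[10,10,10,10],"translation":[[0,0,0],[0,0,0],[0,0,0],[0,0,0]],"roll":[0,0,0,0]}'
```

```text
time_s: 10.95
ee_pos: [0.4499, -0.2778, 0.0705]
orientation: [0.905, 0.425, 0.001, 0.0]
ft_force: [-2.3, 1.1, 6.5]
gripper_width: 0.264
finger_force: 68.1
time_s: 11.35
ee_pos: [0.45, -0.2778, 0.0705]
orientation: [0.905, 0.425, 0.001, 0.0]
ft_force: [-1.7, 1.4, 6.3]
gripper_width: 0.264
finger_force: 68.2
```

```bash
python3 -m pendant '{"jaw":[10,10,10,10,10,10,10,10],"translation":[[0,0,-10],[0,0,-35],[0,0,-70],[0,0,-105],[0,0,-140],[0,0,-170],[0,0,-182],[0,0,-182]],"roll":[0,0,0,0,0,0,0,0]}'
python3 -m pendant '{"jaw":[10,10,10,10,10,10,10,10,10,10],"translation":[[20,-8,0],[60,-22,0],[105,-39,0],[150,-56,0],[195,-73,0],[240,-90,0],[285,-107,0],[330,-124,0],[370,-139,0],[389,-146,0]],"roll":[0,0,0,0,0,0,0,0,0,0]}'
python3 -m pendant '{"jaw":[10,10,10],"translation":[[0,0,0],[0,0,0],[0,0,0]],"roll":[0,0,0]}'
python3 - <<'E'
from h import *
from scipy.spatial.transform import Rotation as R
im=vision.camera("scene");F=[]
for k in range(3): vision.camera("top");o=telemetry.observe();F.append(np.r_[o["ee_pos"],o["ft_force"]])
M=R.from_quat(o["orientation"]);e=o["ee_pos"];print(np.round(F,4),M.as_matrix().round(3))
print(M.inv().apply(np.r_[.586,.115,.0705+.135]-e)*1000)
b=e-[0,0,.0705];print(proj("scene",[b,b+[0,0,.045],[.586,.115,.135]]))
f=lambda i,x,y:cv2.resize(i[y:y+100,x:x+66,::-1],(396,600),interpolation=cv2.INTER_CUBIC)
cv2.imwrite("pics/tap.png",f(im,272,100))
E
```

```text
time_s: 12.15
ee_pos: [0.45, -0.2781, 0.2527]
orientation: [0.905, 0.425, 0.001, 0.001]
ft_force: [-0.5, 0.6, -4.1]
gripper_width: 0.261
finger_force: 69.4
time_s: 13.15
ee_pos: [0.5848, 0.1207, 0.2479]
orientation: [0.904, 0.428, -0.002, -0.001]
ft_force: [-0.1, 0.2, -3.7]
gripper_width: 0.262
finger_force: 69.2
time_s: 13.45
ee_pos: [0.5853, 0.1127, 0.2504]
orientation: [0.906, 0.424, -0.001, 0.0]
ft_force: [-0.1, -0.5, -3.4]
gripper_width: 0.263
finger_force: 69.2
[[ 0.5855  0.113   0.2511 -0.4075 -0.8962 -3.5258]
 [ 0.5856  0.1133  0.2513 -0.058   0.022  -3.5045]
 [ 0.5856  0.1137  0.2515 -0.5944 -0.2722 -3.6166]] [[ 0.64   0.768  0.   ]
 [ 0.768 -0.64   0.   ]
 [ 0.     0.    -1.   ]]
[ 1.25709553 -0.54513081 45.95181785]
[[306.58058825 164.17012554]
 [308.02362431 149.38427265]
 [305.69884594 178.54140633]]
```

View pics/tap.png

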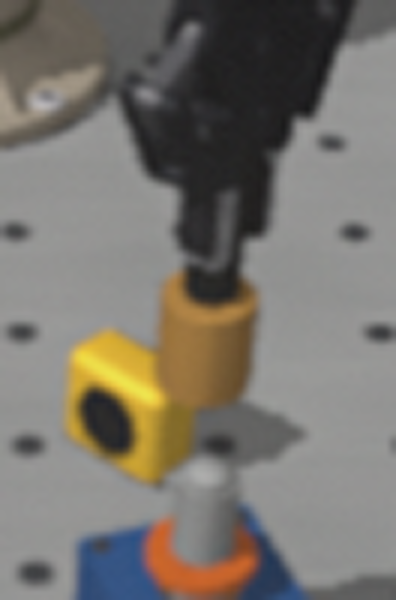

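The foot is directly over the arbor head: foot edge at crop (203,405), head at (207,468). I'll do the first light tap.

```bash
python3 -m pendant '{"jaw":[10,10,10,10,10,10,10],"translation":[[1,0,15],[1,0,30],[1,0,38],[1,0,40],[1,0,42],[1,0,43],[1,0,43]],"roll":[0,0,0,0,0,0,0]}'
python3 -m pendant '{"jaw":[10,10],"translation":[[0,0,1.5],[0,0,3]],"roll":[0,0]}'
```

```text
time_s: 14.35
ee_pos: [0.5866, 0.1157, 0.2088]
orientation: [0.905, 0.425, 0.0, 0.0]
ft_force: [-0.3, 0.5, -4.0]
gripper_width: 0.262
finger_force: 69.3
time_s: 14.55
ee_pos: [0.5866, 0.1157, 0.2058]
orientation: [0.905, 0.425, 0.001, 0.0]
ft_force: [0.4, -0.6, -0.7]
gripper_width: 0.265
finger_force: 69.3
```

```bash
python3 -m pendant '{"jaw":[10,10],"translation":[[0,0,1.5],[0,0,3]],"roll":[0,0]}'
python3 -m pendant '{"jaw":[10,10,10,10],"translation":[[0,0,-5],[0,0,-12],[0,0,-12],[0,0,-12]],"roll":[0,0,0,0]}'
```

```text
time_s: 14.75
ee_pos: [0.587, 0.1158, 0.2033]
orientation: [0.905, 0.425, 0.001, 0.0]
ft_force: [0.1, 0.6, 5.9]
gripper_width: 0.266
finger_force: 69.8
time_s: 15.15
ee_pos: [0.5863, 0.1157, 0.2143]
orientation: [0.905, 0.425, 0.0, 0.0]
ft_force: [0.1, -1.5, -3.9]
gripper_width: 0.262
finger_force: 69.7
```

First tap gave about 9 N and the knocker was then lifted clear. Second tap:

```bash
python3 -m pendant '{"jaw":[10,10,10,10,10,10,10],"translation":[[0,0,6],[0,0,9],[0,0,11],[0,0,12.5],[0,0,14],[0,0,15],[0,0,16]],"roll":[0,0,0,0,0,0,0]}'
python3 -m pendant '{"jaw":[10,10,10,10],"translation":[[0,0,-5],[0,0,-12],[0,0,-12],[0,0,-12]],"roll":[0,0,0,0]}'
```

```text
time_s: 15.85
ee_pos: [0.5877, 0.1158, 0.2009]
orientation: [0.905, 0.425, 0.002, 0.0]
ft_force: [-2.7, 0.2, 13.9]
gripper_width: 0.267
finger_force: 71.0
time_s: 16.25
ee_pos: [0.5862, 0.1156, 0.2101]
orientation: [0.905, 0.425, -0.0, 0.0]
ft_force: [0.1, 0.1, -4.7]
gripper_width: 0.264
finger_force: 69.5
```

```bash
python3 -m pendant '{"jaw":[10,10,10,10,10,10,10],"translation":[[0,0,5],[0,0,8],[0,0,10],[0,0,11.5],[0,0,13],[0,0,14],[0,0,15]],"roll":[0,0,0,0,0,0,0]}'
python3 -m pendant '{"jaw":[10,10],"translation":[[0,0,0.5],[0,0,1]],"roll":[0,0]}'
```

```text
time_s: 16.95
ee_pos: [0.5882, 0.1159, 0.199]
orientation: [0.905, 0.425, 0.003, 0.0]
ft_force: [-2.9, -1.7, 19.5]
gripper_width: 0.262
finger_force: 71.8
time_s: 17.15
ee_pos: [0.5885, 0.1159, 0.1985]
orientation: [0.905, 0.425, 0.004, 0.0]
ft_force: [-2.9, -0.5, 21.5]
gripper_width: 0.265
finger_force: 72.0
```

```bash
python3 -m pendant '{"jaw":[10,10,10,10],"translation":[[0,0,-5],[0,0,-12],[0,0,-12],[0,0,-12]],"roll":[0,0,0,0]}'
python3 -m pendant '{"jaw":[10,10,10,10,10,10,10],"translation":[[0,0,5],[0,0,8],[0,0,10],[0,0,11.5],[0,0,12.5],[0,0,13.5],[0,0,14]],"roll":[0,0,0,0,0,0,0]}'
python3 - <<'E'
from h import *
im=vision.camera("scene")
f=lambda i,x,y:cv2.resize(i[y:y+60,x:x+80,::-1],(800,600),interpolation=cv2.INTER_CUBIC)
cv2.imwrite("pics/c.png",f(im,265,150))
E
```

```text
time_s: 17.55
ee_pos: [0.5861, 0.1157, 0.2058]
orientation: [0.905, 0.425, -0.0, -0.0]
ft_force: [0.8, -0.2, -4.7]
gripper_width: 0.266
finger_force: 69.4
time_s: 18.25
ee_pos: [0.5888, 0.1159, 0.197]
orientation: [0.905, 0.425, 0.004, 0.0]
ft_force: [-3.4, -1.0, 26.1]
gripper_width: 0.265
finger_force: 72.5
```

View pics/c.png

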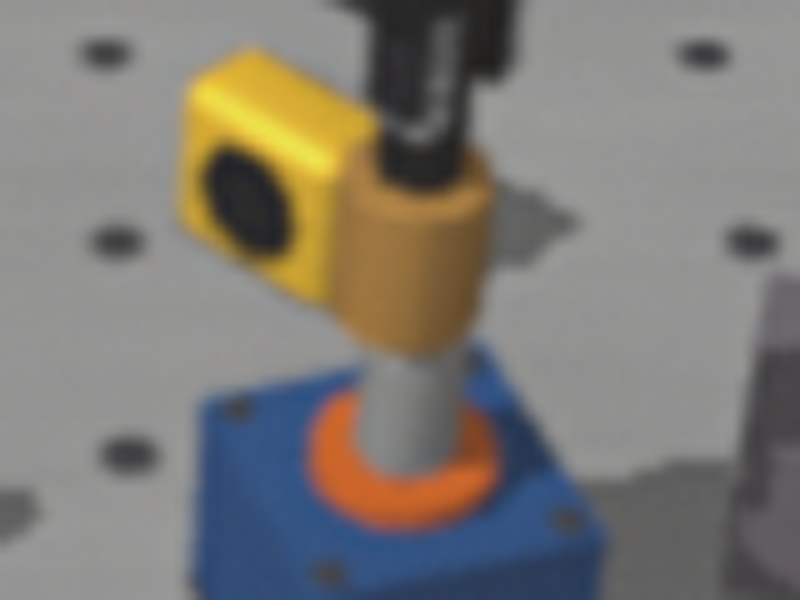

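The collar looks almost on the face (crop bottom edge at row 530), and no rigid stop has shown in the force yet. I'll lift and tap once more, slightly deeper.

```bash
python3 -m pendant '{"jaw":[10,10,10,10],"translation":[[0,0,-5],[0,0,-12],[0,0,-12],[0,0,-12]],"roll":[0,0,0,0]}'
python3 -m pendant '{"jaw":[10,10,10,10,10,10,10],"translation":[[0,0,5],[0,0,8],[0,0,10],[0,0,11],[0,0,12],[0,0,12],[0,0,12]],"roll":[0,0,0,0,0,0,0]}'
python3 -m pendant '{"jaw":[10,10],"translation":[[0,0,0.5],[0,0,1]],"roll":[0,0]}'
```

```text
time_s: 18.7
ee_pos: [0.586, 0.1157, 0.2035]
orientation: [0.905, 0.425, -0.001, -0.0]
ft_force: [0.8, 0.2, -3.7]
gripper_width: 0.261
finger_force: 69.4
time_s: 19.4
ee_pos: [0.5883, 0.1159, 0.1967]
orientation: [0.905, 0.425, 0.003, 0.0]
ft_force: [-5.3, -1.7, 24.9]
gripper_width: 0.269
finger_force: 72.7
time_s: 19.6
ee_pos: [0.5885, 0.116, 0.1965]
orientation: [0.905, 0.425, 0.004, 0.0]
ft_force: [-7.8, -1.3, 32.2]
gripper_width: 0.261
finger_force: 73.4
```

Force rose 7 N while the tool moved only 0.2 mm, at TCP z 0.1965, the predicted home height. So it's at the rigid stop. I'll lift, verify and return the knocker.

```bash
python3 -m pendant '{"jaw":[10,10,10,10,10,10],"translation":[[0,0,-5],[0,0,-20],[0,0,-40],[0,0,-60],[0,0,-60],[0,0,-60]],"roll":[0,0,0,0,0,0]}'
python3 - <<'E'
from h import *
im=vision.camera("scene")
c=lambda x,y:cv2.resize(im[y:y+60,x:x+40,::-1],(400,600),interpolation=cv2.INTER_CUBIC)
cv2.imwrite("pics/d.png",np.hstack([c(285,160),c(285,120)]))
b=np.array([.5862,.1155,.02]);print((proj("scene",[b+[0,0,.106],b+[0,0,.05]])-[285,160])*10)
o=telemetry.observe();print(o["ee_pos"])
from scipy.spatial.transform import Rotation as R
print(R.from_quat(o["orientation"]).inv().apply(np.r_[.450,-.278,.0705]-o["ee_pos"])*1000)
E
```

```text
time_s: 20.2
ee_pos: [0.5861, 0.1156, 0.2502]
orientation: [0.905, 0.425, -0.0, -0.0]
ft_force: [-0.5, 0.5, -3.5]
gripper_width: 0.265
finger_force: 69.6
[[206.27764397 212.93595956]
 [189.86335876 374.64603804]]
[0.58568393 0.11566674 0.24952825]
[-389.21825328  147.31078814  179.56454901]
```

View pics/d.png

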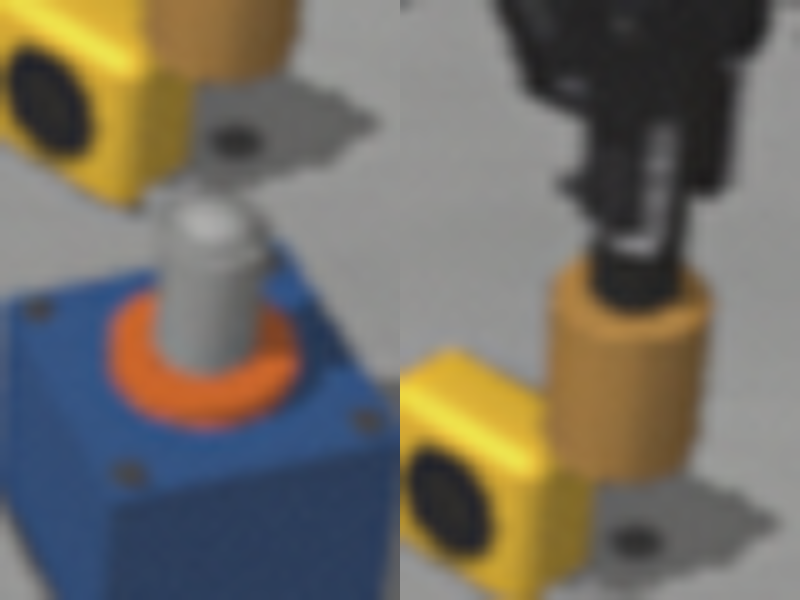

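The collar is flush on the face with the head at crop (210,218), matching home. The knocker hangs straight in the fingers. Now I'll take it back.

```bash
python3 -m pendant '{"jaw":[10,10,10,10,10,10,10,10,10,10],"translation":[[-20,8,0],[-60,22,0],[-105,39,0],[-150,56,0],[-195,73,0],[-240,90,0],[-285,107,0],[-330,124,0],[-370,140,0],[-389,147,0]],"roll":[0,0,0,0,0,0,0,0,0,0]}'
python3 -m pendant '{"jaw":[10,10,10,10,10,10,10,10],"translation":[[0,0,0],[0,0,20],[0,0,55],[0,0,95],[0,0,130],[0,0,155],[0,0,165],[0,0,165]],"roll":[0,0,0,0,0,0,0,0]}'
python3 -m pendant '{"jaw":[10,10,10,10,10],"translation":[[0,0,3],[0,0,6],[0,0,9],[0,0,11],[0,0,11]],"roll":[0,0,0,0,0]}'
```

```text
time_s: 21.25
ee_pos: [0.4472, -0.2823, 0.2504]
orientation: [0.907, 0.422, -0.001, 0.0]
ft_force: [0.6, -0.2, -3.7]
gripper_width: 0.263
finger_force: 69.3
time_s: 22.05
ee_pos: [0.4498, -0.2764, 0.0847]
orientation: [0.905, 0.425, -0.001, -0.001]
ft_force: [-0.4, -0.1, -3.4]
gripper_width: 0.266
finger_force: 69.2
time_s: 22.55
ee_pos: [0.4509, -0.2774, 0.0753]
orientation: [0.905, 0.425, 0.0, -0.0]
ft_force: [-0.2, 0.2, -4.1]
gripper_width: 0.264
finger_force: 69.2
```

```bash
python3 -m pendant '{"jaw":[10,10,10,10],"translation":[[0,0,2],[0,0,4],[0,0,5],[0,0,5]],"roll":[0,0,0,0]}'
```

```text
time_s: 22.95
ee_pos: [0.4509, -0.2776, 0.0706]
orientation: [0.905, 0.425, 0.0, -0.0]
ft_force: [-0.6, 0.8, 0.7]
gripper_width: 0.263
finger_force: 70.2
```

```bash
python3 -m pendant '{"jaw":[26,32,45,60,60,60],"translation":[[0,0,0],[0,0,0],[0,0,0],[0,0,0],[0,0,0],[0,0,0]],"roll":[0,0,0,0,0,0]}'
python3 -m pendant '{"jaw":[60,60,60,60,60,60,60],"translation":[[0,0,-15],[0,0,-40],[0,0,-75],[0,0,-110],[0,0,-140],[0,0,-150],[0,0,-150]],"roll":[0,0,0,0,0,0,0]}'
python3 - <<'E'
from h import *
im=vision.camera("scene");print(telemetry.observe()["ft_force"])
cv2.imwrite("pics/end.png",cv2.resize(im[110:260,125:325,::-1],(800,600),interpolation=cv2.INTER_CUBIC))
E
```

```text
time_s: 23.55
ee_pos: [0.4509, -0.2775, 0.0703]
orientation: [0.905, 0.425, -0.0, 0.0]
ft_force: [-0.4, 0.6, -0.1]
gripper_width: 0.7
finger_force: 0.0
time_s: 24.25
ee_pos: [0.4516, -0.2781, 0.2224]
orientation: [0.905, 0.425, 0.001, 0.001]
ft_force: [-0.5, 0.1, -0.1]
gripper_width: 0.703
finger_force: 0.0
[ 0.04441225 -0.11368686 -1.54706818]
```

View pics/end.png

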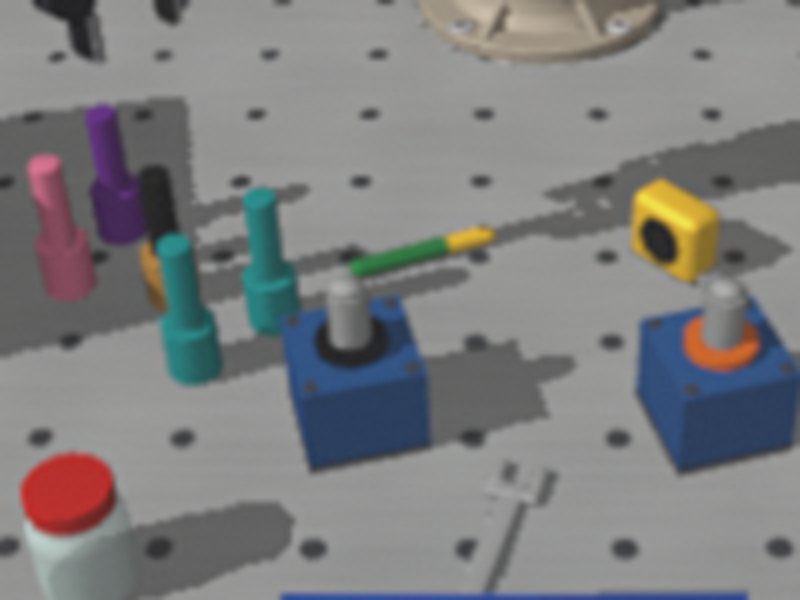

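The knocker stands upright at crop (155,235), the arbor is seated at (722,320), and everything else is undisturbed. I'll hand in.

```bash
python3 -c "
from bench import order;print(order.finish_job())"
```

```text
the job is handed in; nothing more can be done
None
```

I handed the job in at about 24 s: the orange arbor is tapped home in the empty socket (five light taps, up to about 36 N), the knocker stands upright where it was, and nothing else appears moved; no verdict came back.

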